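# Level the weighing plate on the inspection bench

### The arm

A 6-joint arm with a two-finger parallel gripper is mounted at the origin on the work surface. World frame = base frame: x ahead of the robot, y to its left, z up, the work surface at z = 0. Lengths are in mm, angles in rad, forces in N, time in s.
With the tool pointing down it reaches from about 275 to 1000 mm from the base axis. Payload 8.4 kg.
Tool frame: the origin (TCP) lies between the finger pads; the fingertips stand r.finger_overhang ahead of it and the grasp point (between the pads) is the TCP (r.finger_overhang is the distance from the TCP to the fingertips, in mm); z points along the fingers, y is the line along which they close (so a half turn about z gives the same grasp; the last joint's range is limited). The gripper opens to 85 mm and grips with 20 to 120 N. Pads are 22 mm wide; open, the fingers measure 114 mm over their backs; the gripper's body (76 mm by 85 mm) begins 54 mm behind the grasp point. The pads swing forward as they close: fully open they stand 13 mm farther back than shut.
Start: joints at [-1.177, 0.353, 1.633, -0, 1.155, -0.002], TCP at [240.965, -576.683, 227.281] pointing down, gripper open.
Joint ranges: [-2.63, 2.63], [-0.92, 2.1], [0.06, 2.66], [-1.3, 4.44], [0, 2.69], [-3.02, 3.02]. Speed limits (rad/s): [2.22, 2.22, 2.79, 3.14, 3.14, 3.14].

### API

Orientations are given as [roll, pitch, yaw] about the fixed x, y, z axes, in that order (R = Rz(yaw) Ry(pitch) Rx(roll)).
In Python, from rig import r, cams, sign_off gives the robot as it stands.
- The arm moves only by the shell command python3 -m crank 'ROWS' [FORCE]. ROWS is JSON, a list of rows, each a list of 7 numbers: the shift along the tool's x, y, z in m, then the turn, a rotation vector about the tool's x, y, z in rad, then the closure, from 0 (fully open) to 1 (shut). In form: [[dx, dy, dz, ax, ay, az, gripper], ...]. A call has 1 to 5 rows; each row is the pose to reach, as a shift and turn from the pose commanded when the call began, along the tool's axes at that moment; what a row does not reach only later rows make up. A row lasts 1/10 s, in which the tool goes at most 50 mm and 8.59 degrees, less where a joint would pass 70% of its speed; a pose out of reach is approached as far as the arm can. A call with a gripper value outside its range is refused whole. The fingers move at their own pace and stop on an object; FORCE is the grip in N (left out, the last holds). Time passes only in rows, so rows that repeat a pose let the fingers close. It gives the time, the measured TCP pose, the force, the opening and the grip force at its end, in the units of the state.
- r.sense(): the state, without advancing time (a new reading comes with each control period).
- cams.grab_frame(name): name is "side" or "top"; returns a dict with "image" (480x640x3 uint8, red, green, blue), "fx", "fy", "cx", "cy" (pixels), "D" ([k1, k2, p1, p2, k3] as OpenCV has them; the pictures are not rectified), "position" and "orientation" of the camera in the world. Camera axes: x right, y down, z forward; pixel columns grow to the right and rows downward; lengths in mm; the calibration is good to about 2 mm. A picture is of the moment at which its call begins. There is no depth.
- sign_off(): hands the job in; it is judged then, once.
The state is a dict: "clock": time; "qpos": joint angles; "qvel": joint speeds; "joint_efforts": joint torques, N m; "eef_pos": TCP position; "tcp_rot": TCP orientation; "contact_force": force on the tool from outside, world axes, zero at the start; "wrist_torque": the same for the moment, N m; "opening": opening from 0.0 (shut) to 1.0 (fully open); "grasp_force": force on a finger pad.
Only numpy, scipy, OpenCV 4.12 (cv2) and the standard library are available. Lean on these libraries where they do the work, as an engineer would, in place of code of your own. Each camera call takes 0.05 s, during which the arm holds its last target. There are 200 camera calls.

### The job

The hinged steel weighing plate has sunk at its free edge. Turn the foot knob in front of that edge until the plate sits level, then let go. Do not push on the plate itself, and leave the like-looking knob of the tube mixer alone.

Things in the scene. Friction and masses are not known exactly. Their poses are not given: they have to be found in the camera images.
- plate: Steel plate 170 x 116 x 6 mm with a ring and a green bubble vial, on a dark stand. Origin: middle of its free edge, 60 mm up when level. Its x axis runs from there to the hinge at the far edge (+170 mm), level when the plate is; z is its normal. Starts with the free edge 5 to 13 deg low. 1 rad of foot knob tilts it 0.16 rad, clockwise from above lifting the free edge; it stays where left.
- foot_knob_grip (a point): Centre of the foot knob: black, ribbed, round, 40 mm diameter, 30 mm high, upright axis, on a 26 mm post at the stand's end, 85 mm from the plate's free edge. The point is on the axis, half-way up, 75 mm above the table. Turns with about 0.2 N m, needs 0.5 to 1.5 rad clockwise (from above), may overshoot level; it does not rise or sink.
- mixer_mark (a point): Outer end of the white mark on top of the tube mixer's knob, 15 mm off that knob's axis, 90 mm above the table. A like black knob (40 mm diameter, 30 mm high), but on a grey box 190 x 120 x 52 mm with a rubber cup behind it. Leave it alone.

How it is judged (in metres and radians):
At the end, for the whole second after the job is handed in: The plate is level to within 0.035 rad (2 degrees) and at rest (angle between plate's own z axis and vertical below 0.035 rad and angular speed of plate below 0.05 rad/s); the robot touches nothing.
It fails at once if the plate itself is pushed (more than 2 N) (contact force between any of the fingers, the arm and plate above 2 N).
It fails at once if the mixer's knob is turned (its mark shifts by more than 5 mm, about 20 degrees) (distance of mixer_mark from where it was at the start of the episode above 0.005 m).
It also fails if it takes over 32 s, if anything falls off the work surface, if the arm or the gripper's body presses on something with over 40 N, if the wrist force passes 120 N, or if a joint passes its speed limit or range.

## Working session

There is one attempt and no reset: what is moved stays moved. The work goes in short steps, Python scripts to look and compute and a shell command to move; the robot and the scene stay as the last step left them, time stands still between calls to the robot, and variables do not carry over. Pictures are saved under pics/ and viewed, at most 10 in all, crops included, and the job is handed in when it is done.

```bash
mkdir -p pics
cat > h.py <<'E'
import numpy as np, cv2
from rig import r, cams, sign_off
from scipy.spatial.transform import Rotation as R
def grab(n,f=None):
    d=cams.grab_frame(n)
    if f: cv2.imwrite('pics/'+f,d['image'][:,:,::-1])
    return d
def ori(o):
    o=np.array(o,float)
    return o if o.shape==(3,3) else (R.from_euler('xyz',o).as_matrix() if o.size==3 else R.from_quat(o).as_matrix())
def ray(d,u,v):
    K=np.array([[d['fx'],0,d['cx']],[0,d['fy'],d['cy']],[0,0,1.]])
    p=cv2.undistortPoints(np.array([[[u,v]]],float),K,np.array(d['D'],float))[0,0]
    return np.array(d['position'],float),ori(d['orientation'])@np.array([p[0],p[1],1])
def atz(d,u,v,z):
    o,w=ray(d,u,v); return o+w*(z-o[2])/w[2]
E
python3 - <<'E'
from h import *
for n in('side','top'):
    d=grab(n,n+'0.png'); print({k:v for k,v in d.items() if k!='image'})
print(r.sense(),r.finger_overhang)
E
```

```text
{'fx': 501.7057098176557, 'fy': 501.7057098176557, 'cx': 319.6129127460895, 'cy': 242.20591632891427, 'D': array([-0.03263814,  0.        ,  0.        ,  0.        ,  0.        ]), 'position': array([ 376.02854023, -416.99902695,  601.07075541]), 'orientation': array([-2.38905045,  0.01295893, -0.44494297])}
{'fx': 446.49896300892885, 'fy': 446.49896300892885, 'cx': 318.9371275517422, 'cy': 242.40716914631764, 'D': array([-0.01311479,  0.        ,  0.        ,  0.        ,  0.        ]), 'position': array([510.87569274, -16.50505815, 789.69765129]), 'orientation': array([-3.07186670e+00,  1.20818883e-03, -1.58177071e+00])}
{'clock': 0.1, 'qpos': array([-1.17739886e+00,  3.53564722e-01,  1.63407281e+00,  1.10571262e-05,
        1.15519263e+00, -2.36135105e-03]), 'qvel': array([ 0.00102744, -0.0018461 , -0.00025303,  0.00035997,  0.00131082,
        0.00045156]), 'joint_efforts': array([-2.27367582e-04, -6.06354690e+01, -3.42818069e+01, -3.86593285e-05,
        3.87981359e-03, -8.75700835e-06]), 'eef_pos': array([ 240.80089701, -576.27613912,  226.64002244]), 'tcp_rot': array([-3.14035517e+00, -1.30324938e-05,  3.95754336e-01]), 'contact_force': array([-0.37405754,  0.15815397, -0.34156896]), 'wrist_torque': array([0.0232212 , 0.02999658, 0.02131595]), 'grasp_force': 0.0, 'opening': 1.0032488368411658} 19.0
```

View pics/top0.png

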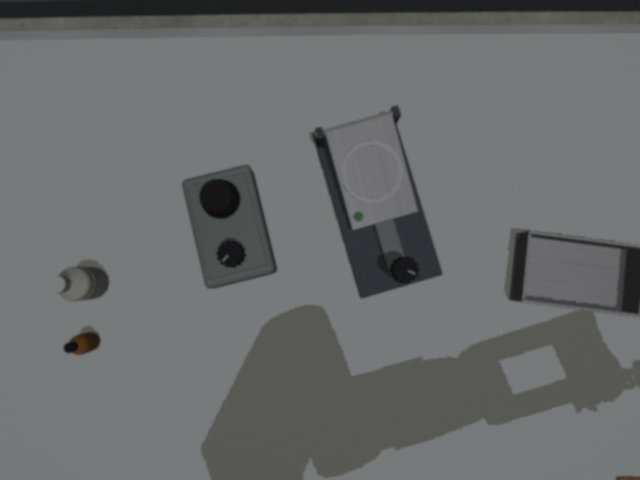

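View pics/side0.png

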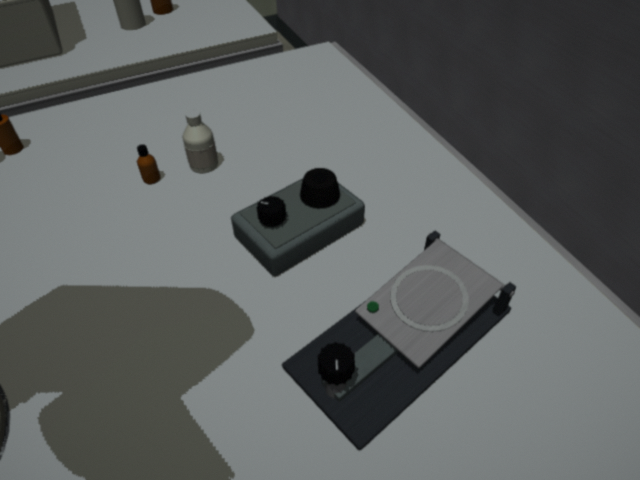

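The top view shows the foot knob at about (404,269) and the plate's free corners at (354,229) and (417,210). The side view shows the knob at (336,362) and the same corners at (358,313) and (418,364). The mixer knob is at top (231,253).

```bash
cat >> h.py <<'E'
def tri(a,pa,b,pb):
    o1,w1=ray(a,*pa);o2,w2=ray(b,*pb)
    w1/=np.linalg.norm(w1);w2/=np.linalg.norm(w2)
    s=np.linalg.lstsq(np.c_[w1,-w2],o2-o1,rcond=None)[0]
    p,q=o1+s[0]*w1,o2+s[1]*w2
    return (p+q)/2,np.linalg.norm(p-q)
E
python3 - <<'E'
from h import *
np.set_printoptions(precision=1,suppress=True)
t=grab('top');s=grab('side')
print('knob',atz(t,404,269,88),atz(s,336,362,80),tri(t,(404,269),s,(336,360)))
print('mixer',atz(t,231,253,88))
for a,b in[((354,229),(358,313)),((417,210),(418,364)),((391,112),(507,290)),((326,130),(440,240))]: print(tri(t,a,s,b))
a=t['image'][225:305,350:450];b=s['image'][325:405,290:390]
cv2.imwrite('pics/crop.png',cv2.convertScaleAbs(np.hstack([cv2.resize(x,(400,320),interpolation=cv2.INTER_CUBIC) for x in(a,b)])[:,:,::-1],alpha=1.8))
E
```

```text
knob [ 516.6 -149.2   88. ] [ 514.8 -154.5   80. ] (array([ 516.6, -151.1,   77.9]), np.float64(0.07651544069026553))
mixer [544.7 122.4  88. ]
(array([587.1, -76.6,  33.3]), np.float64(2.461711039760971))
(array([ 616. , -182.4,   41.1]), np.float64(0.5556047235482533))
(array([ 785.3, -142.1,   47.3]), np.float64(2.6778029556200935))
(array([750.4, -30.1,  58.5]), np.float64(0.401554234891343))
```

View pics/crop.png

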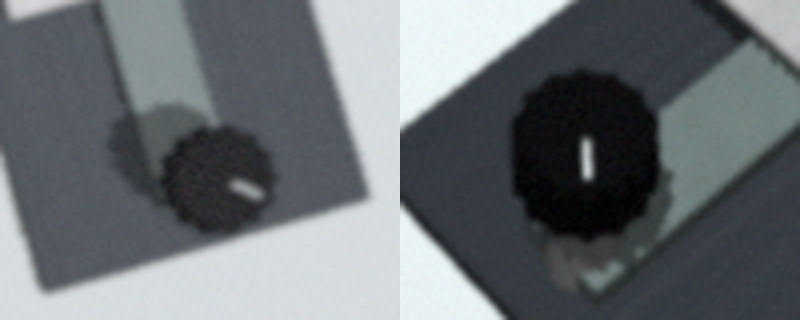

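The crop puts the foot knob's top centre at top-image (405,270), with the body's centre at side-image (336.5,363.7). That gives about (516,-152), 88 mm from the free edge, which fits. I'll approach above it.

```bash
python3 -m crank '[[0.417,-0.286,0,0,0,-0.59,0],[0.417,-0.286,0,0,0,-0.59,0],[0.417,-0.286,0,0,0,-0.59,0],[0.417,-0.286,0,0,0,-0.59,0],[0.417,-0.286,0,0,0,-0.59,0]]' 60; python3 -c "
from h import *
print(r.sense()['eef_pos'],r.sense()['tcp_rot'])"
```

```text
clock: 0.7
eef_pos: [377.3, -365.0, 227.3]
tcp_rot: [3.141, -0.0, 0.99]
contact_force: [1.7, 0.2, 0.9]
opening: 1.001
grasp_force: 0.0
[ 377.2983018  -364.98356305  227.27785447] [ 3.14145810e+00 -4.82561165e-05  9.90392225e-01]
```

```bash
python3 -m crank '[[0.254,-0.002,0.05,0,0,0,0],[0.254,-0.002,0.05,0,0,0,0],[0.254,-0.002,0.05,0,0,0,0],[0.254,-0.002,0.05,0,0,0,0],[0.254,-0.002,0.05,0,0,0,0]]'; python3 -m crank '[[0.003,0,0.01,0,0,0,0],[0.003,0,0.01,0,0,0,0]]'
python3 - <<'E'
from h import *
t=grab('top','t1.png');s=grab('side','s1.png')
cv2.imwrite('pics/c1.png',cv2.convertScaleAbs(np.hstack([cv2.resize(x['image'][a:a+200,b:b+200],(400,400)) for x,a,b in((t,150,300),(s,230,250))])[:,:,::-1],alpha=1.5))
print(r.sense()['eef_pos'],r.sense()['tcp_rot'])
E
```

```text
clock: 1.2
eef_pos: [511.3, -159.3, 178.8]
tcp_rot: [3.141, -0.0, 0.986]
contact_force: [1.0, 0.2, 0.8]
opening: 1.0
grasp_force: 0.0
clock: 1.4
eef_pos: [511.7, -157.3, 167.6]
tcp_rot: [-3.139, 0.001, 0.989]
contact_force: [-1.1, 0.4, -0.7]
opening: 0.998
grasp_force: 0.0
[ 511.55024867 -159.19089075  168.88215127] [-3.14079743e+00  6.25639114e-04  9.85801307e-01]
```

View pics/c1.png

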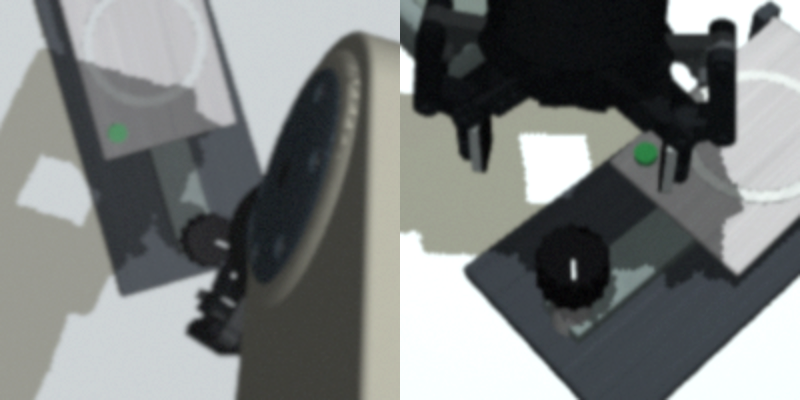

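The arm hangs above the knob with both fingers clear of the plate. Next I lower onto the knob and grip it.

```bash
python3 -m crank '[[0.007,0,0.03,0,0,0,0],[0.007,0,0.06,0,0,0,0],[0.007,0,0.085,0,0,0,0],[0.007,0,0.09,0,0,0,0],[0.007,0,0.09,0,0,0,0]]';  python3 - <<'E'
from h import *
t=grab('top');s=grab('side')
cv2.imwrite('pics/c2.png',cv2.convertScaleAbs(np.hstack([cv2.resize(x['image'][a:a+200,b:b+200],(400,400)) for x,a,b in((t,150,300),(s,230,250))])[:,:,::-1],alpha=1.5))
print(r.sense()['eef_pos'],r.sense()['tcp_rot'],r.sense()['qpos'])
E
```

```text
clock: 2.0
eef_pos: [515.4, -153.9, 79.0]
tcp_rot: [-3.141, 0.0, 0.984]
contact_force: [-0.1, -0.6, 0.5]
opening: 0.995
grasp_force: 0.0
[ 516.66786866 -153.80283683   80.36872372] [ 3.13984949e+00 -4.58919498e-04  9.84708518e-01] [-2.92069175e-01  4.10182936e-01  1.93639357e+00 -9.25387668e-05
  7.93214796e-01  2.94083896e-01]
```

View pics/c2.png

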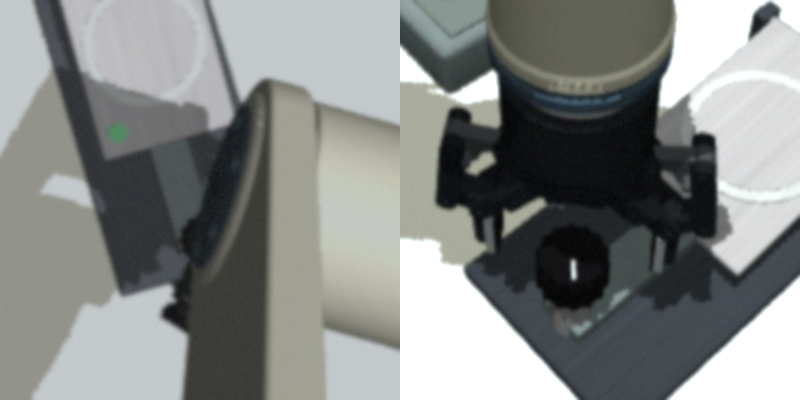

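The fingers straddle the knob (side-crop tips at about (490,250) and (668,267), knob at (572,265)). I'll go 5 mm lower and close.

```bash
python3 -m crank '[[0,0,0.005,0,0,0,0],[0,0,0.005,0,0,0,0.5],[0,0,0.005,0,0,0,0.6],[0,0,0.005,0,0,0,0.8],[0,0,0.005,0,0,0,0.8]]' 60; python3 -m crank '[[0,0,0,0,0,0,0.8],[0,0,0,0,0,0,0.8],[0,0,0,0,0,0,0.8]]'
python3 - <<'E'
from h import *
s=grab('side')
cv2.imwrite('pics/c3.png',cv2.convertScaleAbs(cv2.resize(s['image'][230:430,250:450],(500,500))[:,:,::-1],alpha=1.5))
print(r.sense())
E
```

```text
clock: 2.6
eef_pos: [515.6, -152.4, 74.8]
tcp_rot: [-3.14, 0.0, 0.986]
contact_force: [-4.5, 3.0, 11.9]
opening: 0.445
grasp_force: 58.7
clock: 2.9
eef_pos: [515.6, -152.4, 74.8]
tcp_rot: [-3.14, 0.0, 0.986]
contact_force: [-3.8, 2.7, 12.2]
opening: 0.436
grasp_force: 58.7
{'clock': 2.95, 'qpos': array([-2.90406629e-01,  4.18250336e-01,  1.94022456e+00,  4.63654336e-04,
        7.84086405e-01,  2.94323409e-01]), 'qvel': array([-8.30600722e-04,  1.88854767e-03,  5.20319590e-04, -2.12958256e-03,
        1.28181514e-03, -4.36607325e-05]), 'joint_efforts': array([-6.37027994e-01, -5.01567900e+01, -2.47244400e+01, -3.30296718e-01,
       -1.84737012e+00, -2.72551307e-02]), 'eef_pos': array([ 515.61834605, -152.41143924,   74.84018596]), 'tcp_rot': array([-3.14057072e+00, -3.20254106e-05,  9.85737830e-01]), 'contact_force': array([-5.29360496,  2.36160689, 12.49401602]), 'wrist_torque': array([ 0.501026  ,  0.84644806, -0.05661581]), 'grasp_force': 58.6650288105011, 'opening': 0.4384786675444354}
```

View pics/c3.png

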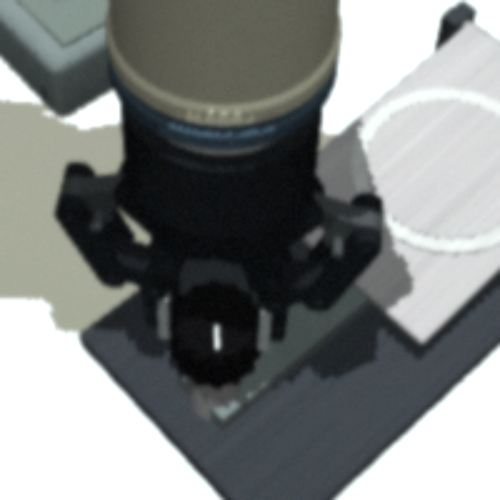

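The pads have the knob at 58.7 N, and the white mark is at crop (216,337). I'll turn 0.5 rad clockwise and check that the knob follows.

```bash
python3 -m crank '[[0,0,0,0,0,0.1,0.8],[0,0,0,0,0,0.2,0.8],[0,0,0,0,0,0.3,0.8],[0,0,0,0,0,0.4,0.8],[0,0,0,0,0,0.5,0.8]]'; python3 -m crank '[[0,0,0,0,0,0,0.8]]'
python3 - <<'E'
from h import *
s=grab('side');t=grab('top')
cv2.imwrite('pics/c4.png',cv2.convertScaleAbs(np.hstack([cv2.resize(x['image'][a:a+200,b:b+200],(400,400),interpolation=cv2.INTER_CUBIC) for x,a,b in((t,90,280),(s,230,320))])[:,:,::-1],alpha=1.5))
print(r.sense()['tcp_rot'],r.sense()['wrist_torque'])
E
```

```text
clock: 3.45
eef_pos: [515.7, -152.5, 74.8]
tcp_rot: [-3.141, 0.0, 0.482]
contact_force: [-4.7, 3.1, 11.1]
opening: 0.435
grasp_force: 58.7
clock: 3.55
eef_pos: [515.7, -152.5, 74.8]
tcp_rot: [-3.141, 0.0, 0.482]
contact_force: [-5.4, 2.2, 11.1]
opening: 0.438
grasp_force: 58.7
[-3.14091279e+00  3.67237731e-04  4.85587446e-01] [ 0.44146715  0.81494997 -0.06338121]
```

View pics/c4.png

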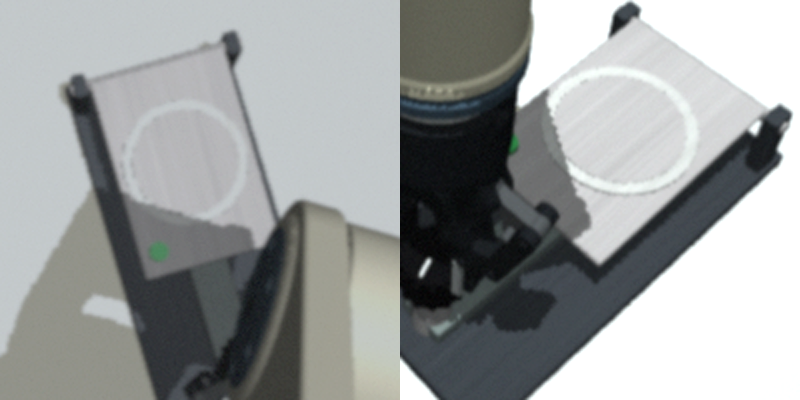

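The mark turned with the gripper and the plate rose. Next, a closer corner measurement to get the tilt.

Run:
```python
from h import *
t0=cv2.imread('pics/top0.png');s0=cv2.imread('pics/side0.png');s1=grab('side','s4.png')['image'][:,:,::-1]
L=[(t0,354,229),(t0,417,210),(t0,391,112),(t0,326,130),(s0,358,313),(s0,418,364),(s0,507,290),(s0,440,240),(s1,420,361),(s1,504,286),(s1,438,239),(t0,358,216)]
ts=[]
for im,u,v in L:
    c=cv2.resize(im[v-12:v+13,u-12:u+13],(200,200),interpolation=cv2.INTER_NEAREST)
    c=cv2.convertScaleAbs(c,alpha=1.5)
    cv2.drawMarker(c,(100,100),(0,0,255),0,12); c[-1]=c[:,-1]=(0,0,255); ts.append(c)
cv2.imwrite('pics/c5.png',np.vstack([np.hstack(ts[i:i+4]) for i in(0,4,8)]))
```

```text
(no output)
```

View pics/c5.png

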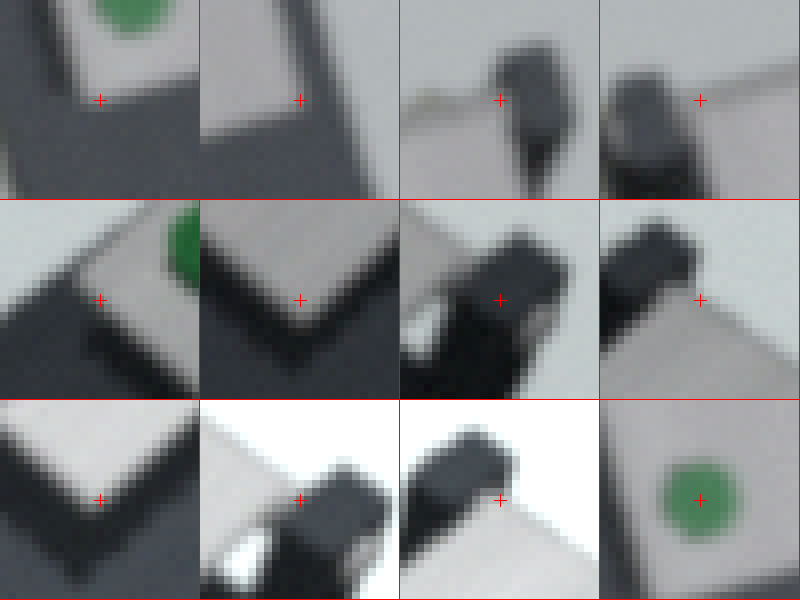

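Corners read from the 8x tiles:
- Top view at the start: free edge (351.9,229.2) and (417.6,211.5), hinge (391.6,111.6) and (324.8,130).
- Side view at the start: (355.2,309.2), (418.4,367.1), (503.9,285.3) and (436.9,238.1).
- Side view now: the near free corner is at (419,362).

```bash
cat > fit.py <<'E'
from h import *
from scipy.optimize import least_squares
def proj(d,P):
    K=np.array([[d['fx'],0,d['cx']],[0,d['fy'],d['cy']],[0,0,1.]]);C=ori(d['orientation']).T
    return cv2.projectPoints(np.array(P),cv2.Rodrigues(C)[0],-C@d['position'],K,np.array(d['D']))[0][:,0]
t=grab('top');s=grab('side')
def pts(p,tilt):
    L=np.array([[-170,58,0],[-170,-58,0],[0,-58,0],[0,58,0.]])
    # tilt>0: free edge low
    return R.from_euler('zy',[p[3],-tilt]).apply(L)+p[:3]
T=np.array([(351.9,229.2),(417.6,211.5),(391.6,111.6),(324.8,130)])
S=np.array([(355.2,309.2),(418.4,367.1),(503.9,285.3),(436.9,238.1)])
S1=np.array([419,362.])
def f(p):
    return np.r_[(proj(t,pts(p,p[4]))+p[6:8]-T).ravel(),(proj(s,pts(p,p[4]))+p[8:10]-S).ravel(),proj(s,pts(p,p[5]))[1]+p[8:10]-S1,(p[2]-61.5)/2,p[6:]/1.5]
q=least_squares(f,[767,-85,60,.26,.13,.05,0,0,0,0])
np.set_printoptions(precision=3,suppress=True)
print(q.x,pts(q.x,q.x[4])[0]);print(q.fun)
x=q.x; print('level corner px side',proj(s,pts(x,0))[:2]+x[8:10])
E
python3 fit.py
```

```text
[762.684 -85.267  61.873   0.26    0.139   0.066  -0.692  -0.264  -0.237
  -0.031] [585.207 -72.883  37.128]
[-0.303 -0.249  0.227 -0.905  0.355  0.419  0.028  0.852 -0.694  0.745
 -0.089 -1.111  0.078 -0.999  1.097  1.425 -0.288 -0.046  0.187 -0.462
 -0.176 -0.158 -0.021]
level corner px side [[354.084 299.537]
 [419.573 357.912]]
```

Tilt was 0.139 rad and is now 0.066. The change agrees with 0.16 × 0.5, so about 0.4 rad more is needed.

```bash
python3 -m crank '[[0,0,0,0,0,0.1,0.8],[0,0,0,0,0,0.2,0.8],[0,0,0,0,0,0.3,0.8],[0,0,0,0,0,0.4,0.8],[0,0,0,0,0,0.4,0.8]]'; python3 -m crank '[[0,0,0,0,0,0,0.8],[0,0,0,0,0,0,0.3],[0,0,0,0,0,0,0],[0,0,0,0,0,0,0],[0,0,0,0,0,0,0]]'; python3 -m crank '[[0,0,-0.02,0,0,0,0],[0,0,-0.06,0,0,0,0],[0,0,-0.1,0,0,0,0],[0,0,-0.14,0,0,0,0],[0,0,-0.18,0,0,0,0]]'
```

```text
clock: 4.3
eef_pos: [515.8, -152.6, 74.8]
tcp_rot: [-3.141, 0.001, 0.083]
contact_force: [-4.8, 0.3, 11.0]
opening: 0.436
grasp_force: 58.8
clock: 4.8
eef_pos: [516.1, -152.8, 73.9]
tcp_rot: [-3.142, 0.0, 0.086]
contact_force: [0.2, 0.1, -1.0]
opening: 1.001
grasp_force: 0.0
clock: 5.3
eef_pos: [515.8, -152.8, 255.6]
tcp_rot: [3.142, 0.0, 0.086]
contact_force: [-0.1, -0.8, 0.2]
opening: 1.002
grasp_force: 0.0
```

```bash
python3 -m crank '[[0,0,-0.05,0,0,0,0],[0,0,-0.09,0,0,0,0],[0,0,-0.09,0,0,0,0]]'
python3 - <<'E'
from h import *
s=grab('side','s6.png')['image'][:,:,::-1]
a=cv2.resize(s[200:400,330:530],(400,400))
c=[]
for u,v in((420,357),(354,300)): 
    k=cv2.resize(s[v-12:v+13,u-12:u+13],(200,200),interpolation=cv2.INTER_NEAREST);cv2.drawMarker(k,(100,100),(0,0,255),0,12);c.append(k)
cv2.imwrite('pics/c6.png',cv2.convertScaleAbs(np.hstack([a,np.vstack(c)]),alpha=1.3))
E
```

```text
clock: 5.6
eef_pos: [518.6, -153.6, 350.2]
tcp_rot: [3.138, -0.009, 0.086]
contact_force: [-0.2, -0.8, 0.9]
opening: 1.0
grasp_force: 0.0
```

View pics/c6.png

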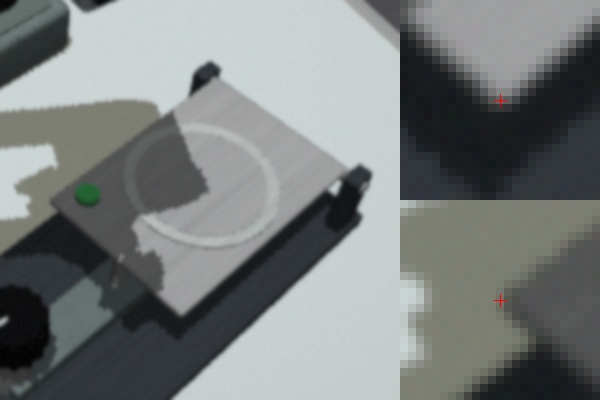

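The final view shows the free corners at (420,357.4) and (354.3,299.6). The level prediction was (419.6,357.9) and (354.1,299.5), so the plate is level. The gripper is clear, so I'm handing it in.

```bash
python3 -m crank '[[0,0,0,0,0,0,0],[0,0,0,0,0,0,0]]' | head -2; python3 -c "
from rig import sign_off
print(sign_off())"
```

```text
clock: 5.85
eef_pos: [515.3, -152.6, 342.3]
the job is handed in; nothing more can be done
None
```

I turned the foot knob about 0.9 rad clockwise, let go, and handed the job in at 5.85 s; the last picture shows the plate level to about 0.01 rad (limit 0.035), the gripper is clear, the mixer knob was left alone, and no verdict was returned.

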